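# Probe the marked spot on a rib mould through the guide bush

### The arm

A 6-joint arm with a two-finger parallel gripper is mounted at the origin on the work surface. World frame = base frame: x ahead of the robot, y to its left, z up, the work surface at z = 0. Lengths are in m, angles in rad, forces in N, time in s.
With the tool pointing down it reaches from about 0.35 to 1 m from the base axis. Payload 7.1 kg.
Tool frame: the origin (TCP) lies between the finger pads; the fingertips stand 22 mm ahead of it and the grasp point (between the pads) lies 3 mm ahead of it; x points along the fingers, y is the direction in which the jaws open and shut, and the axes are right-handed (so a half turn about x gives the same grasp; the last joint's range is limited). The gripper opens to 85 mm and grips with 20 to 120 N. Pads are 22 mm wide; open, the fingers measure 114 mm over their backs; the gripper's body (76 mm by 85 mm) begins 54 mm behind the grasp point. The pads swing forward as they close: fully open they stand 13 mm farther back than shut.
Start: joints at [1.259, 0.423, 1.63, -0, 1.089, -0.019], TCP at [0.18, 0.598, 0.253] pointing down, gripper open.
Joint ranges: [-3, 3], [-0.9, 2.11], [0.09, 2.58], [-1.31, 4.45], [0.11, 2.69], [-2.54, 2.54]. Speed limits (rad/s): [2.39, 2.39, 3.01, 3.14, 3.14, 3.14].

### API

Orientations are given as a rotation vector (axis times angle).
In Python, from rig import manip gives the robot as it stands. The module is installed in compiled form; this text tells all that it offers. Calls block until the motion is done:
- manip.move_to(position, orientation): joint-space move of the TCP to a pose.
- manip.servo_line(position, orientation=None, rate=0.15): straight line of the TCP; orientation=None keeps the orientation; rate is the mean speed in m/s.
- manip.set_joints(angles): joint-space move.
- manip.command_gripper(opening, f_grip=None): finger opening in m; f_grip is the grip in N (None keeps the last); returns when the fingers have stopped.
- manip.hold(seconds).
- manip.solve_ik(position, orientation): joint angles nearest the present ones, or None.
- manip.camera(name): name is "side" or "top" or "wrist"; returns a dict with "image" (420x560x3 uint8, red, green, blue), "fx", "fy", "cx", "cy" (pixels), "cam_to_world" (4x4, takes a point from camera to world coordinates); the wrist camera has in their place "mount" (4x4, takes a point from camera to tool coordinates, whose origin is the TCP and whose axes are the tool frame's). Camera axes: x right, y down, z forward; pixel columns grow to the right and rows downward; lengths in m; the calibration is good to about 2 mm. The wrist camera is an equidistant fisheye: a pixel r from the principal point sees the ray r / f radians off the axis. A picture is of the moment at which its call begins: read the wrist's pose just before it. There is no depth.
A pose or a line that the arm cannot do raises manip.IKError and nothing moves.
- manip.sign_off(): hands the job in, once; it reports no verdict.
Readings, each from a call of its own:
- manip.get_time(): time.
- manip.get_joint_positions(): joint angles.
- manip.get_joint_vel(): joint speeds.
- manip.get_tau(): joint torques, N m.
- manip.get_position(): TCP position.
- manip.get_ee_rot(): TCP orientation.
- manip.get_contact_force(): force on the tool from outside, world axes, zero at the start.
- manip.get_torque(): the same for the moment, N m.
- manip.get_width(): finger opening in m.
Only numpy, scipy, OpenCV 4.12 (cv2) and the standard library are available. Lean on these libraries where they do the work, as an engineer would, in place of code of your own. Each camera call takes 0.05 s, during which the arm holds its last target.

### The job

Slide the willow mould along the bench, keeping it flat, until its black dot is centred under the brass guide bush, and let go of it. Then take the orange-handled probe out of its stand, lower it upright through the bush without touching the bush or the mould, and finish while still holding it there, gripped and steady in the middle of the bore with its tip about 10 mm above the dot. Leave the gouge, slate stone, spool clamp and peg blank where they are.

Things in the scene. Friction and masses are not known exactly. Their poses are not given: they have to be found in the camera images.
- work: Loose pale willow mould, 190 (its x) x 70 (y) x 18 mm (z), about 0.35 kg, lying flat on the bench; a honey-brown maple rib 2.5 mm thick, its top 30 mm above the bench, stands along its +y side and -x end. A bent-steel spring clip, part of it, stands up at its -x end; the black dot is near its +x end (a brown rectangle in between is only a cut-out). Origin: centre of the underside.
- dot (a point): Centre of the black dot (16 mm across, thin brass rim) on the mould's top, 19 mm above its underside, at x = +65 mm, y = 0 in the mould's frame.
- clip (a point): Point to grip on the spring clip, at x = -89, y = 0, z = 56 mm in the mould's frame. The clip is fixed firmly to the mould, 24 mm along the mould's x, 20 mm wide along its y with flat sides (grip it across y), its top 72 mm above the bench; nothing near it is higher than 30 mm. Held here the mould can be dragged over the bench.
- guide: Fixed guide: a green arm, 22 mm wide, carries a brass bush. Origin on the bench right under the bush's vertical axis. The arm leads along the guide's own +y to a post 125 mm away on a dark foot, 90 x 80 x 12 mm, that begins 85 mm from the axis. Free space of 70 mm between bench and bush; nothing of the guide is higher than 88 mm.
- bush (a point): Centre of the upper mouth of the brass bush, 86 mm above the bench. Outside diameter 44 mm, vertical through bore 26 mm in diameter, 16 mm long (from 70 to 86 mm above the bench).
- probe: Loose probe, 60 g, upright in its stand at the start: a steel stem 8 mm in diameter and 85 mm long below a round orange handle 20 mm in diameter and 45 mm long (from 85 to 130 mm above the tip). Origin: the tip at the lower end, on the axis; z points up along the handle. In the stand the handle's shoulder rests on the stand's top, so that the tip is 10 mm above the bench; lift it at least 87 mm straight up to clear the stand.
- stand: Fixed pale beech block 60 x 60 mm, its top 95 mm above the bench, on a dark foot 85 x 85 x 10 mm, with a 10 mm hole down its middle that holds the probe's stem. Origin: on the bench under the hole.
- gouge: Horn-handled gouge lying on the bench, 260 mm long along its x, 25 mm high. Bystander.
- slate: Grey slate sharpening stone, 60 x 160 x 22 mm. Bystander.
- spool_clamp: Brass spool clamp standing upright, 32 mm across, 85 mm high. Bystander.
- peg_blank: Black ebony peg blank lying on the bench, 72 mm long, 12 mm high. Bystander.
Not all that is in view belongs to the job. What is shaped like the probe but pink or purple is not meant.

How it is judged:
By the outcome, as a careful person would: the job done as asked, in the order asked, and still so for the second after the job is handed in, while the arm keeps its last pose, push and grip.
It also fails if it takes over 61 s, if anything falls off the work surface, if the arm or the gripper's body presses on something with over 40 N, if the wrist force passes 120 N, or if a joint passes its speed limit or range.

## Working session

There is one attempt and no reset: what is moved stays moved. The work goes in short steps, each a Python script; the robot and the scene stay as the last script left them, time stands still between calls to the robot, and variables do not carry over. Pictures are saved under pics/ and viewed, and the job is handed in when it is done.

```bash
mkdir -p pics; python3 - <<'E'
from rig import manip
import cv2,pickle
d={}
d['pose']=(manip.get_position(),manip.get_ee_rot())
for n in ['top','side','wrist']:
    c=manip.camera(n); d[n]=c
    cv2.imwrite(f'pics/{n}0.png',c['image'][:,:,::-1])
    print(n,{k:v for k,v in c.items() if k!='image'})
pickle.dump(d,open('d0.pkl','wb'))
print(manip.get_time(),manip.get_width())
E
```

```text
top {'fx': 443.59000267573566, 'fy': 443.59000267573566, 'cx': 280.38803150193934, 'cy': 208.09109613582103, 'cam_to_world': array([[ 0.00844554, -0.98021207,  0.19777   ,  0.31549821],
       [-0.99996172, -0.00782644,  0.00391184,  0.00642004],
       [-0.00228659, -0.19779547, -0.98024065,  1.48349968],
       [ 0.        ,  0.        ,  0.        ,  1.        ]])}
side {'fx': 470.93982988624225, 'fy': 470.93982988624225, 'cx': 288.1121772528853, 'cy': 214.51176603640465, 'cam_to_world': array([[ 0.69752013, -0.38938292,  0.60153687, -0.18871178],
       [-0.71655001, -0.37356232,  0.58907323, -0.77354964],
       [-0.00466355, -0.84192169, -0.53957957,  0.79108782],
       [ 0.        ,  0.        ,  0.        ,  1.        ]])}
wrist {'fx': 325.19226210127806, 'fy': 325.19226210127806, 'cx': 276.960394136298, 'cy': 209.36667628076592, 'mount': array([[ 8.81154900e-04, -3.17296077e-01,  9.48326116e-01,
        -1.21033630e-01],
       [ 9.99999589e-01,  7.72209656e-05, -9.03331263e-04,
        -1.63420810e-03],
       [ 2.13392807e-04,  9.48326523e-01,  3.17296015e-01,
        -8.12884259e-02],
       [ 0.00000000e+00,  0.00000000e+00,  0.00000000e+00,
         1.00000000e+00]])}
0.15 0.08527907588530964
```

View pics/top0.png

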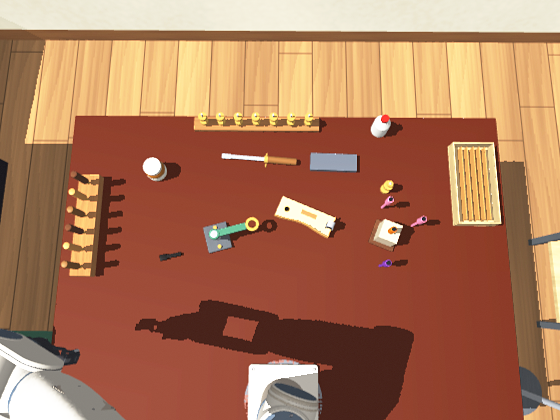

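View pics/side0.png

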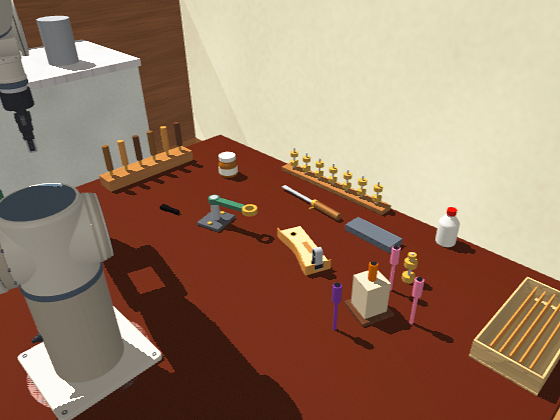

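View pics/wrist0.png

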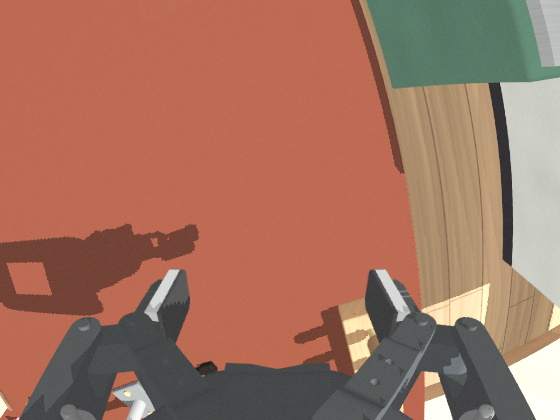

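Top view: mould at about (307,216), dot near (287,209), clip near (329,225), bush near (252,224), stand with the orange handle near (392,231). The probe-like things in the top view are orange in the block (392,231), pink (390,201), pink (421,220) and purple (387,264). The one in the stand is the only orange one. I'll confirm it in enlarged crops.

```bash
python3 - <<'E'
import pickle,cv2
d=pickle.load(open('d0.pkl','rb'))
t=d['top']['image'][:,:,::-1]; s=d['side']['image'][:,:,::-1]
cv2.imwrite('pics/tcrop.png',cv2.resize(t[170:280,190:350],None,fx=5,fy=5,interpolation=cv2.INTER_CUBIC))
cv2.imwrite('pics/tcrop2.png',cv2.resize(t[170:280,340:450],None,fx=5,fy=5,interpolation=cv2.INTER_CUBIC))
cv2.imwrite('pics/scrop.png',cv2.resize(s[180:340,190:440],None,fx=3.2,fy=3.2,interpolation=cv2.INTER_CUBIC))
E
```

```text
(no output)
```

View pics/tcrop.png

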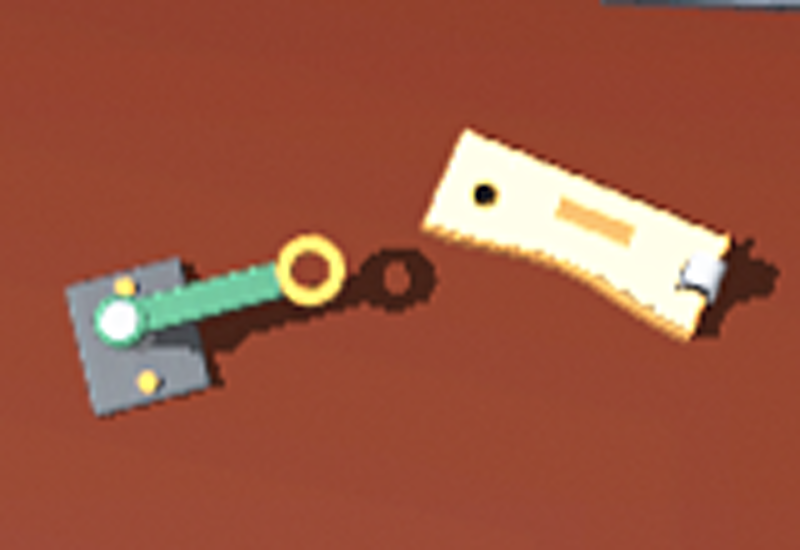

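View pics/tcrop2.png

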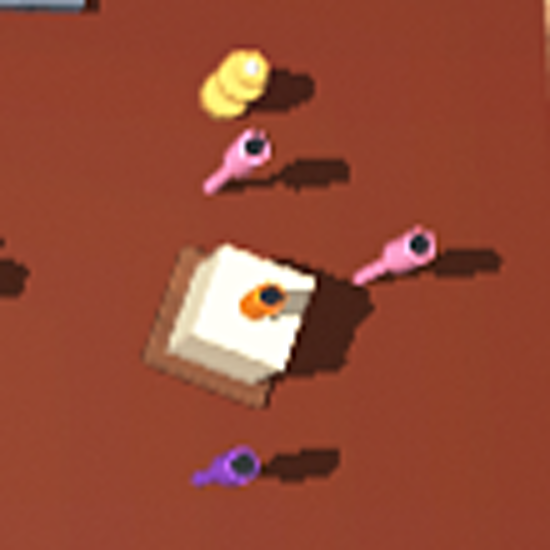

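View pics/scrop.png

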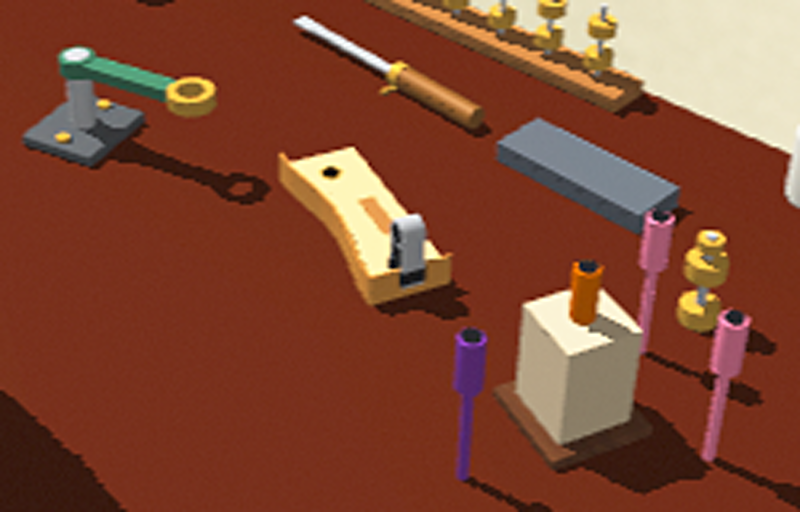

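The crops confirm the orange-handled probe, in the beech stand at top (392,231), side (372,270). The pink and purple ones stand free beside it. Next are coarse positions from colour masks and rays.

```bash
cat > h.py <<'E'
import numpy as np,cv2
from scipy.spatial.transform import Rotation as R
def ray(c,uv,pose=None):
    u,v=uv
    if 'mount' in c:
        a=np.array([(u-c['cx']),(v-c['cy'])])/c['fx']; th=np.hypot(*a)
        d=np.r_[a/max(th,1e-12)*np.sin(th),np.cos(th)]
        T=np.eye(4);T[:3,:3]=R.from_rotvec(pose[1]).as_matrix();T[:3,3]=pose[0]
        T=T@c['mount']
    else:
        d=np.array([(u-c['cx'])/c['fx'],(v-c['cy'])/c['fy'],1.]);T=c['cam_to_world']
    d=T[:3,:3]@d
    return T[:3,3],d/np.linalg.norm(d)
def onplane(c,uv,z,pose=None):
    o,d=ray(c,uv,pose); return o+d*(z-o[2])/d[2]
def project(c,p,pose=None):
    if 'mount' in c:
        T=np.eye(4);T[:3,:3]=R.from_rotvec(pose[1]).as_matrix();T[:3,3]=pose[0];T=T@c['mount']
    else: T=c['cam_to_world']
    q=T[:3,:3].T@(np.asarray(p)-T[:3,3])
    if 'mount' in c:
        th=np.arctan2(np.hypot(q[0],q[1]),q[2]);f=c['fx']*th/np.hypot(q[0],q[1])
        return np.array([c['cx']+f*q[0],c['cy']+f*q[1]])
    return np.array([c['cx']+c['fx']*q[0]/q[2],c['cy']+c['fy']*q[1]/q[2]])
def tri(rays):
    A=np.zeros((3,3));b=np.zeros(3)
    for o,d in rays:
        P=np.eye(3)-np.outer(d,d);A+=P;b+=P@o
    p=np.linalg.solve(A,b); return p,[np.linalg.norm((np.eye(3)-np.outer(d,d))@(p-o)) for o,d in rays]
def down(yaw):
    # tool x down, tool y (jaws) horizontal at world angle yaw
    y=np.array([np.cos(yaw),np.sin(yaw),0]);x=np.array([0,0,-1.]);z=np.cross(x,y)
    return R.from_matrix(np.c_[x,y,z]).as_rotvec()
def blob(img,lo,hi,box):
    x0,y0,x1,y1=box
    h=cv2.cvtColor(img[y0:y1,x0:x1],cv2.COLOR_RGB2HSV); m=cv2.inRange(h,np.array(lo),np.array(hi))
    n,l,s,c=cv2.connectedComponentsWithStats(m); 
    return [(s[i,4],*(c[i]+[x0,y0]),*s[i,:4]) for i in np.argsort(-s[1:,4])+1]
E
python3 - <<'E'
from h import *
import pickle
np.set_printoptions(precision=4,suppress=True)
d=pickle.load(open('d0.pkl','rb'));t=d['top'];s=d['side']
dot_t=(287.0,208.8);dot_s=(190+331/3.2,180+172/3.2)
print('dot plane',onplane(t,dot_t,.019),onplane(s,dot_s,.019))
b_t=(190+311/5,170+270/5);b_s=(190+191/3.2,180+92/3.2)
print('bush',onplane(t,b_t,.086),onplane(s,b_s,.086))
print('post',onplane(t,(190+120/5,170+322/5),.088))
print('clip',onplane(t,(190+706/5,170+275/5),.072),onplane(s,(190+408/3.2,180+220/3.2),.072))
print('probe',onplane(t,(340+271/5,170+295/5),.140),onplane(s,(190+588/3.2,180+266/3.2),.140))
for n,a,b in [('pinkA',(340+255/5,170+146/5),(190+660/3.2,180+216/3.2)),('pinkB',(340+420/5,170+243/5),(190+736/3.2,180+317/3.2)),('purple',(340+243/5,170+463/5),(190+471/3.2,180+335/3.2)),('spool',(340+257/5,170+68/5),(190+712/3.2,180+235/3.2))]:
    print(n,tri([ray(t,a),ray(s,b)]))
# stand top corners
for c in [(228,243),(315,280),(278,372),(195,332)]:
    print('stand',onplane(t,(340+c[0]/5,170+c[1]/5),.095))
print(d['pose'])
E
```

```text
dot plane [ 0.6087 -0.01    0.019 ] [ 0.6096 -0.0126  0.019 ]
bush [0.5449 0.1015 0.086 ] [0.5437 0.0958 0.086 ]
post [0.5102 0.2219 0.088 ]
clip [ 0.546  -0.1521  0.072 ] [ 0.5491 -0.1548  0.072 ]
probe [ 0.5241 -0.3369  0.14  ] [ 0.5255 -0.3374  0.14  ]
pinkA (array([ 0.6202, -0.334 ,  0.13  ]), [np.float64(0.0007445557830306945), np.float64(0.0007445557830308601)])
pinkB (array([ 0.5594, -0.4336,  0.1301]), [np.float64(0.0007100356814083605), np.float64(0.0007100356814084466)])
purple (array([ 0.4226, -0.3182,  0.1306]), [np.float64(0.00028100307737659324), np.float64(0.00028100307737665304)])
spool (array([ 0.6813, -0.3477,  0.0865]), [np.float64(9.255742678627996e-05), np.float64(9.255742678623652e-05)])
stand [ 0.5643 -0.3225  0.095 ]
stand [ 0.5409 -0.3766  0.095 ]
stand [ 0.4822 -0.3507  0.095 ]
stand [ 0.5071 -0.2995  0.095 ]
(array([0.1802, 0.5979, 0.2525]), array([ 0.2286,  1.5588, -0.231 ]))
```

```bash
cat >> h.py <<'E'
def shot(manip,name):
    import pickle
    pose=(manip.get_position(),manip.get_ee_rot()); c=manip.camera('wrist')
    cv2.imwrite(f'pics/{name}.png',c['image'][:,:,::-1]); pickle.dump((c,pose),open(name+'.pkl','wb')); return c,pose
E
python3 - <<'E'
from h import *
from rig import manip
yaw=np.deg2rad(-23.4)
p=[0.508,-0.034,0.30]
for y in (yaw,yaw+np.pi): print(manip.solve_ik(p,down(y)))
for q in [(.5475,-.1535,.15),(.483,-.043,.15)]: print(manip.solve_ik(q,down(yaw)))
manip.move_to(p,down(yaw)); print(manip.get_time(),manip.get_position(),manip.get_contact_force())
c,pose=shot(manip,'w1')
for n,P in [('dot',(.609,-.011,.019)),('bush',(.544,.099,.086)),('clip',(.5475,-.1535,.072))]: print(n,project(c,P,pose))
E
```

```text
[-0.0902045   0.19593922  1.83738561  0.          1.10826783  0.31820255]
None
[-0.29427713  0.48118243  1.82428718  0.          0.83612305  0.11412992]
[-0.11333591  0.38019835  2.00654249  0.          0.75485181  0.29507114]
2.6833 [ 0.50810302 -0.03338108  0.29995464] [0.78866666 0.13098713 0.06370498]
dot [344.16709691 121.09182058]
bush [257.06231395  50.65370268]
clip [345.55896896 254.3255252 ]
```

View pics/w1.png

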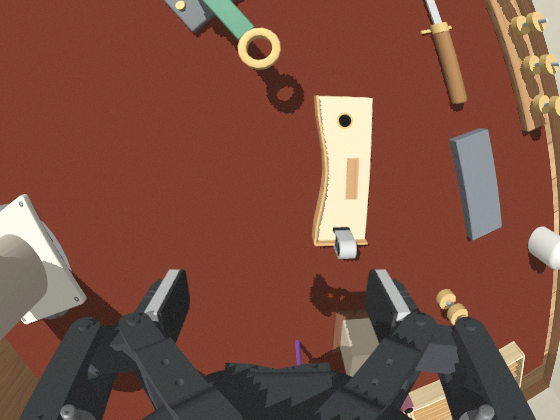

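Wrist view: dot at about (345,121), bush mouth at about (259,47), clip top at about (345,240). This matches the coarse predictions, so I'll measure these finely.

```bash
python3 - <<'E'
from h import *
import pickle
np.set_printoptions(precision=4,suppress=True)
c,pose=pickle.load(open('w1.pkl','rb'));im=c['image']
cr=np.hstack([cv2.resize(im[20:80,220:300],None,fx=5,fy=5,interpolation=cv2.INTER_CUBIC),cv2.resize(im[220:280,305:385],None,fx=5,fy=5,interpolation=cv2.INTER_CUBIC)])
cr2=np.hstack([cv2.resize(im[90:150,305:385],None,fx=5,fy=5,interpolation=cv2.INTER_CUBIC)]*2)
cv2.imwrite('pics/w1c.png',np.vstack([cr,cr2])[:,:,::-1])
g=im.max(2); m=(g[105:140,330:360]<70).astype(np.uint8)
n,l,s,cc=cv2.connectedComponentsWithStats(m);i=1+np.argmax(s[1:,4]);dot=cc[i]+[330,105]
print('dotpx',dot,s[i]); D=onplane(c,dot,.019,pose); print('dot',D)
h=cv2.cvtColor(im,cv2.COLOR_RGB2HSV)[20:80,220:300];m=cv2.inRange(h,np.array([15,80,100]),np.array([35,255,255]))
cs,hi=cv2.findContours(m,cv2.RETR_CCOMP,cv2.CHAIN_APPROX_NONE)
for k,q in enumerate(cs):
    if len(q)>15:
        e=cv2.fitEllipse(q); print(hi[0][k],e[0][0]+220,e[0][1]+20,e[1],onplane(c,(e[0][0]+220,e[0][1]+20),.086,pose))
E
```

```text
dotpx [344.581  120.1714] [  9  10  12  12 105]
dot [ 0.6099 -0.0101  0.019 ]
[-1 -1  1 -1] 258.8546257019043 48.022132873535156 (40.84437942504883, 42.547393798828125) [0.5467 0.1008 0.086 ]
[-1 -1 -1  0] 259.12571716308594 48.30624008178711 (22.043472290039062, 25.53106689453125) [0.5469 0.1004 0.086 ]
```

View pics/w1c.png

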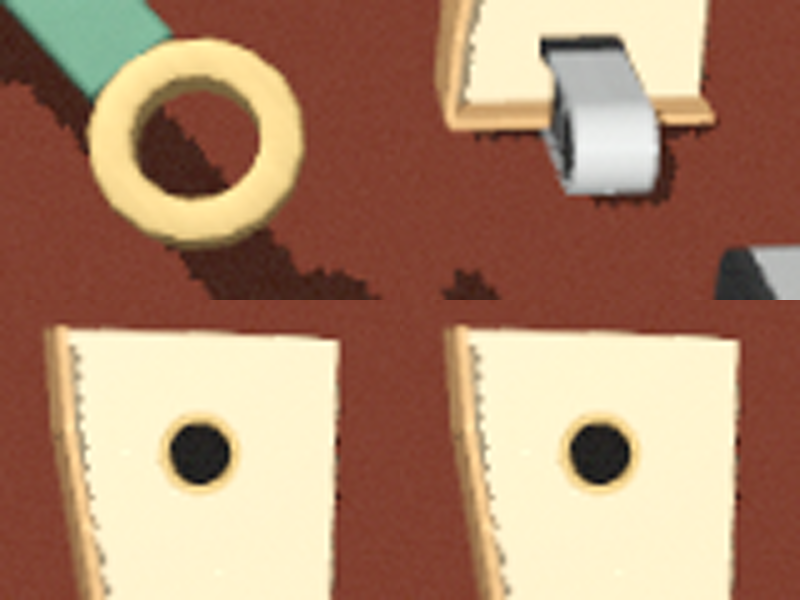

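```bash
python3 - <<'E'
from h import *
import pickle
np.set_printoptions(precision=4,suppress=True)
c,pose=pickle.load(open('w1.pkl','rb'))
im=c['image'].astype(int)
# -y edge: pale/red transition per row
P=[]
for r in range(105,235,3):
    b=im[r,355:385,2]  # blue: pale high, red low
    k=np.where((b[:-1]>130)&(b[1:]<=130))[0]
    if len(k): 
        k=k[-1]; P.append(onplane(c,(355+k+(b[k]-130)/(b[k]-b[k+1]),r),.018,pose)[:2])
P=np.array(P); vx,vy,x0,y0=cv2.fitLine(P.astype(np.float32),cv2.DIST_HUBER,0,.001,.001).ravel()
a=np.arctan2(vy,vx); a=a if a>0 else a+np.pi
D=np.array([.6099,-.0101]); n=np.array([-np.sin(a),np.cos(a)])
print(np.rad2deg(a),'dist dot to -y edge',(D-[x0,y0])@n, np.std((P-[x0,y0])@n))
u=np.array([np.cos(a),np.sin(a)]); cl=D-.154*u; print('clip',cl, project(c,[*cl,.072],pose),'clip side +-y', project(c,[*(cl+.01*n),.072],pose),project(c,[*(cl-.01*n),.072],pose))
E
```

```text
67.30361 dist dot to -y edge 0.03531261331352205 0.00014964938451339705
clip [ 0.5505 -0.1522] [347.4934 252.5236] clip side +-y [339.451  252.7549] [355.4512 252.2765]
```

```bash
python3 - <<'E'
from h import *
from rig import manip
np.set_printoptions(precision=4,suppress=True)
o=down(np.deg2rad(67.3-90)); cl=np.array([.5505,-.1522]); disp=np.array([-.0632,.1109])
manip.command_gripper(0.06)
manip.move_to([*cl,.12],o)
manip.servo_line([*cl,.059],o,rate=.1); print(manip.get_time(),manip.get_position(),manip.get_contact_force())
f0=manip.get_contact_force()
manip.command_gripper(0.0,50); print('w',manip.get_width(),manip.get_contact_force(),manip.get_position())
g=cl+disp
manip.servo_line([*g,.059],o,rate=.06); print(manip.get_time(),manip.get_position(),manip.get_contact_force(),manip.get_width())
c=manip.camera('top');cv2.imwrite('pics/t1.png',cv2.resize(c['image'][170:280,190:350,::-1],None,fx=5,fy=5,interpolation=cv2.INTER_CUBIC))
E
```

```text
4.75 [ 0.5509 -0.1522  0.0594] [-0.1563  0.1726  0.0736]
w 0.019650697841619148 [-1.6529  0.3131  5.9597] [ 0.5508 -0.1523  0.0596]
7.4667 [ 0.4885 -0.0413  0.0596] [ 2.9121 -4.1486  6.7625] 0.01928455946540533
```

View pics/t1.png

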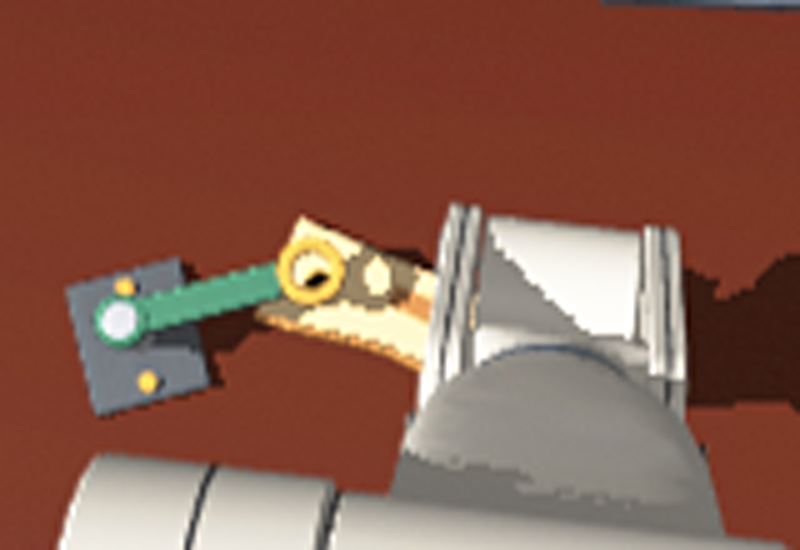

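Mould slid; the dot shows through the bore at crop (316,280), which is about where parallax would put it. I'll let go and check from above with the wrist camera.

```bash
python3 - <<'E'
from h import *
from rig import manip
np.set_printoptions(precision=4,suppress=True)
a=np.deg2rad(67.3);o=down(a-np.pi/2)
manip.command_gripper(0.05); p=manip.get_position(); print(manip.get_contact_force())
manip.servo_line([p[0],p[1],.13],o,rate=.15)
b=np.array([.5467,.1006]); zt=-np.array([np.cos(a),np.sin(a)])
manip.move_to([*(b+.081*zt),.19],o); print(manip.get_time(),manip.get_position())
c,pose=shot(manip,'w2')
im=c['image']; q=project(c,[*b,.086],pose); print(q)
x,y=q.astype(int); x0,y0=max(0,x-60),max(0,y-60)
cv2.imwrite('pics/w2c.png',cv2.resize(im[y0:y0+120,x0:x0+120,::-1],None,fx=5,fy=5,interpolation=cv2.INTER_CUBIC));print(x0,y0)
E
```

```text
[ 0.0543 -0.7032 -0.0866]
9.0083 [0.515  0.0264 0.1892]
[277.4575 103.0161]
217 43
```

View pics/w2.png

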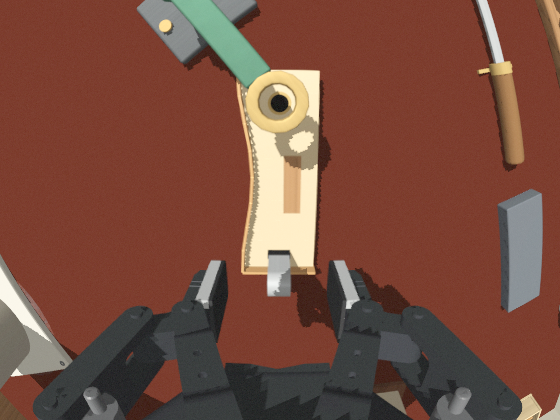

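View pics/w2c.png

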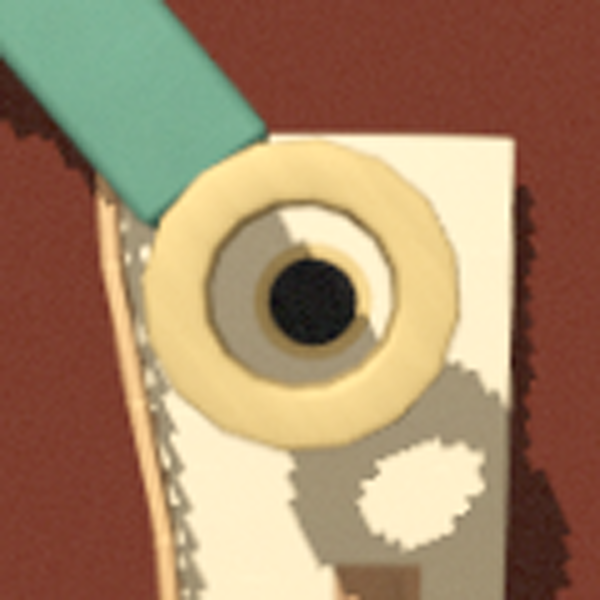

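```bash
python3 - <<'E'
from h import *
import pickle
np.set_printoptions(precision=4,suppress=True)
c,pose=pickle.load(open('w2.pkl','rb'));im=c['image']
x0,y0=217,43;cr=im[y0:y0+120,x0:x0+120]
h=cv2.cvtColor(cr,cv2.COLOR_RGB2HSV)
m=(cr.max(2)<70).astype(np.uint8);n,l,s,cc=cv2.connectedComponentsWithStats(m)
for i in range(1,n):
    if 150<s[i,4]<500: dp=cc[i]+[x0,y0];print('dot',dp,s[i],onplane(c,dp,.019,pose))
# bush outer circle: radial edge (green/pale/red vs brass) by hand points from the 5x crop
pts=np.array([(145,296),(460,290),(300,140),(305,450),(190,405),(415,400),(410,183)],float)
P=np.array([onplane(c,(x0+(p[0]+.5)/5-.5,y0+(p[1]+.5)/5-.5),.086,pose)[:2] for p in pts])
A=np.c_[2*P,np.ones(len(P))];sol=np.linalg.lstsq(A,(P**2).sum(1),rcond=None)[0]
print('outer',sol[:2],np.sqrt(sol[2]+sol[:2]@sol[:2]))
pts=np.array([(209,292),(396,292),(302,204),(302,383),(240,230),(365,230),(240,358),(365,358)],float)
for z in(.086,.070):
    P=np.array([onplane(c,(x0+(p[0]+.5)/5-.5,y0+(p[1]+.5)/5-.5),z,pose)[:2] for p in pts])
    A=np.c_[2*P,np.ones(len(P))];sol=np.linalg.lstsq(A,(P**2).sum(1),rcond=None)[0]
    print('inner',z,sol[:2],np.sqrt(sol[2]+sol[:2]@sol[:2]))
E
```

```text
dot [322.3673 135.6152] [101  38  12  82 343] [0.5729 0.0586 0.019 ]
dot [278.9342 102.9123] [ 54  52  17  17 228] [0.548  0.1003 0.019 ]
outer [0.5468 0.1017] 0.021380729634936906
inner 0.086 [0.5469 0.1018] 0.012375126023314698
inner 0.07 [0.547  0.1019] 0.013258408002797092
```

The dot is about 1.1 mm off in x and 1.4 mm in y. The x part matches the arm's tracking shortfall, so I'll regrip and trim it.

```bash
python3 - <<'E'
from h import *
from rig import manip
np.set_printoptions(precision=4,suppress=True)
a=np.deg2rad(67.3);o=down(a-np.pi/2); g=np.array([.4885,-.0413])
manip.move_to([*g,.12],o); manip.servo_line([*g,.059],o,rate=.12)
manip.command_gripper(0,50); p=manip.get_position(); tgt=p[:2]+[-.0011,.0014]; cmd=tgt.copy(); print(p)
for i in range(2):
    manip.servo_line([*cmd,.059],o,rate=.02); q=manip.get_position(); print(q,q[:2]-tgt,manip.get_contact_force()); cmd+=tgt-q[:2]
manip.command_gripper(.05); p=manip.get_position()
manip.servo_line([p[0],p[1],.13],o,rate=.15)
b=np.array([.5469,.1017]); zt=-np.array([np.cos(a),np.sin(a)])
manip.move_to([*(b+.081*zt),.19],o); print(manip.get_time(),manip.get_position())
c,pose=shot(manip,'w3'); im=c['image']; x0,y0=217,43
cr=im[y0:y0+120,x0:x0+120]
m=(cr[:,:,:].max(2)<70).astype(np.uint8);n,l,s,cc=cv2.connectedComponentsWithStats(m)
for i in range(1,n):
    if 150<s[i,4]<500: dp=cc[i]+[x0,y0];print('dot',dp,s[i],onplane(c,dp,.019,pose))
cv2.imwrite('pics/w3c.png',cv2.resize(cr[:,:,::-1],None,fx=5,fy=5,interpolation=cv2.INTER_CUBIC))
E
```

```text
[ 0.4891 -0.0413  0.0599]
[ 0.4888 -0.0403  0.0599] [ 0.0009 -0.0003] [ 0.4388 -2.0642  6.5933]
[ 0.4886 -0.0401  0.0599] [ 0.0006 -0.0001] [ 1.0921 -3.8797  7.1204]
12.5667 [0.5152 0.0275 0.1892]
dot [322.4088 135.5939] [101  37  13  83 362] [0.5732 0.0597 0.019 ]
dot [278.9651 103.2314] [ 54  52  17  17 229] [0.5482 0.1012 0.019 ]
```

View pics/w3c.png

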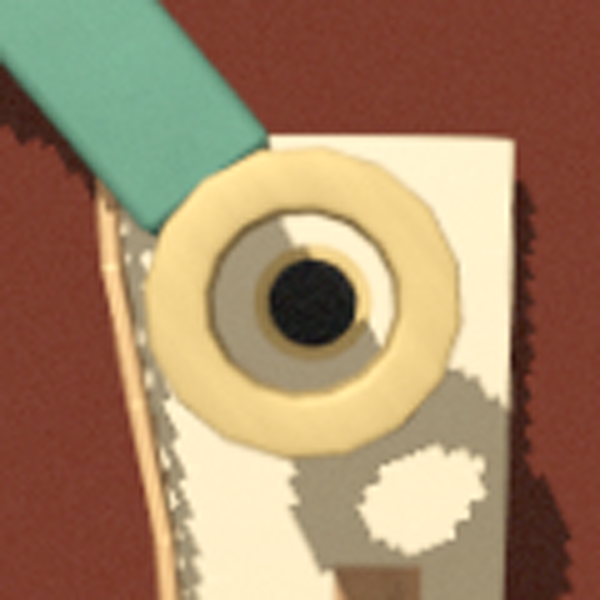

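```bash
python3 - <<'E'
from h import *
from rig import manip
np.set_printoptions(precision=4,suppress=True)
a=np.deg2rad(67.3);o=down(a-np.pi/2); g=np.array([.4886,-.0401])
manip.move_to([*g,.12],o); manip.servo_line([*g,.059],o,rate=.12)
manip.command_gripper(0,50); p=manip.get_position(); tgt=p[:2]+[-.0013,.0]; cmd=tgt.copy(); print(p)
for i in range(4):
    manip.servo_line([*cmd,.059],o,rate=.02); q=manip.get_position(); print(q,q[:2]-tgt,manip.get_contact_force()); cmd+=tgt-q[:2]
manip.command_gripper(.05); p=manip.get_position()
manip.servo_line([p[0],p[1],.13],o,rate=.15)
b=np.array([.5469,.1017]); zt=-np.array([np.cos(a),np.sin(a)])
manip.move_to([*(b+.081*zt),.19],o); print(manip.get_time(),manip.get_position())
c,pose=shot(manip,'w4'); im=c['image']; x0,y0=217,43
cr=im[y0:y0+120,x0:x0+120]
m=(cr[:,:,:].max(2)<70).astype(np.uint8);n,l,s,cc=cv2.connectedComponentsWithStats(m)
for i in range(1,n):
    if 150<s[i,4]<500: dp=cc[i]+[x0,y0];print('dot',dp,s[i],onplane(c,dp,.019,pose))
cv2.imwrite('pics/w4c.png',cv2.resize(cr[:,:,::-1],None,fx=5,fy=5,interpolation=cv2.INTER_CUBIC))
E
```

```text
[ 0.4892 -0.0402  0.0599]
[ 0.4891 -0.0402  0.0599] [ 0.0012 -0.    ] [0.7689 1.2728 7.2419]
[ 0.4885 -0.0402  0.0599] [ 0.0006 -0.0001] [2.8437 1.04   5.6849]
[ 0.4881 -0.0402  0.0599] [ 0.0002 -0.0001] [3.9402 1.289  6.1235]
[ 0.4881 -0.0402  0.0599] [ 0.0002 -0.0001] [4.8879 0.143  6.0481]
16.625 [0.5152 0.0275 0.1892]
dot [322.1936 137.9072] [101  41  13  79 377] [0.5722 0.0578 0.019 ]
dot [278.5415 103.8603] [ 53  53  18  17 229] [0.5476 0.1008 0.019 ]
```

View pics/w4c.png

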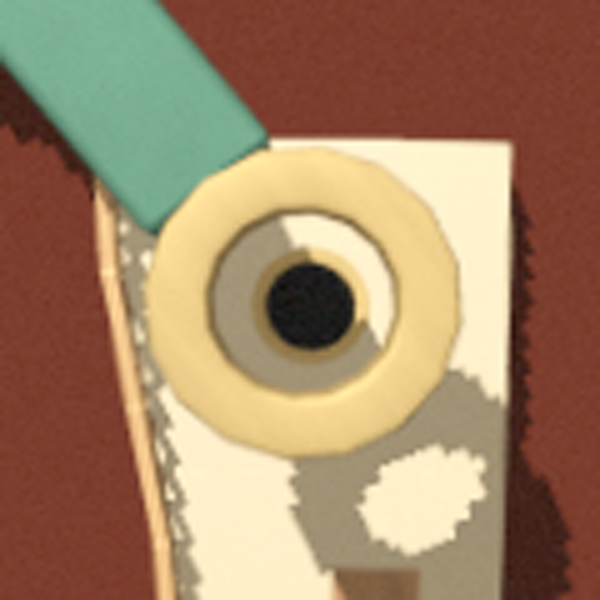

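The dot is now within about 1 mm of the bush axis and the mould is released. I'll look at the probe from above at the same yaw, so that camera offsets cancel.

```bash
python3 - <<'E'
from h import *
from rig import manip
np.set_printoptions(precision=4,suppress=True)
a=np.deg2rad(67.3);o=down(a-np.pi/2); zt=-np.array([np.cos(a),np.sin(a)])
b=np.array([.5248,-.337])
manip.move_to([*(b+.081*zt),.25],o); print(manip.get_time(),manip.get_position(),manip.get_joint_positions())
c,pose=shot(manip,'w5'); q=project(c,[*b,.14],pose); print(q)
x0,y0=(q-50).astype(int); print(x0,y0)
cr=c['image'][y0:y0+100,x0:x0+100]
cv2.imwrite('pics/w5c.png',cv2.resize(cr[:,:,::-1],None,fx=6,fy=6,interpolation=cv2.INTER_CUBIC))
E
```

```text
18.3 [ 0.4938 -0.4106  0.2496] [-0.7123  0.4525  1.592   0.0003  1.0979 -0.3173]
[276.7221 104.378 ]
226 54
```

View pics/w5.png

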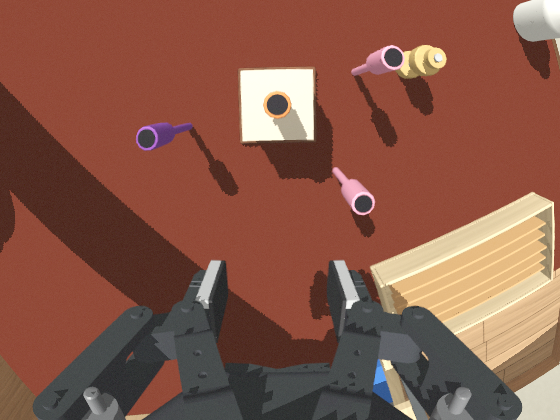

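View pics/w5c.png

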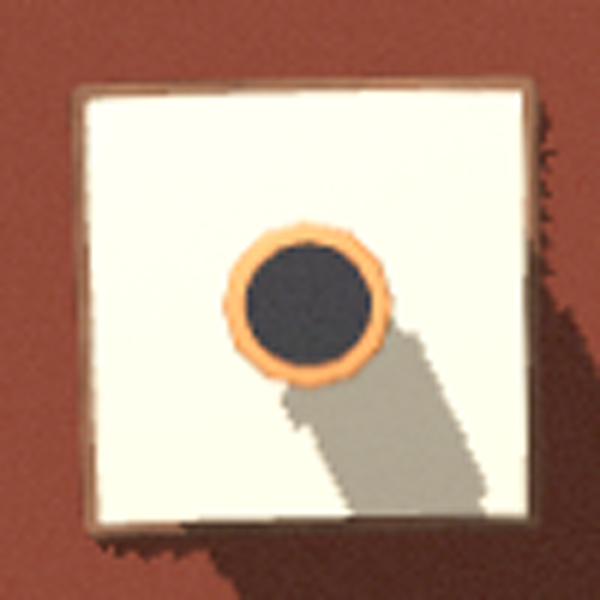

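Orange probe confirmed upright in the block at (277,105), with free-standing decoys at (355,195), (385,60) and (155,135). Now I'll grasp it.

```bash
python3 - <<'E'
from h import *
from rig import manip
import pickle
np.set_printoptions(precision=4,suppress=True)
a=np.deg2rad(67.3);o=down(a-np.pi/2)
c,pose=pickle.load(open('w5.pkl','rb'))
x0,y0=226,54;pts=[(x,y) for x,y in [(223,305),(392,305),(308,221),(308,387),(246,247),(368,247),(246,363),(368,363)]]
px=np.mean([( x0+(x+.5)/6-.5,y0+(y+.5)/6-.5) for x,y in pts],0)
P=onplane(c,px,.14,pose); print(px,P)
b=P[:2]
manip.move_to([*b,.20],o)
manip.servo_line([*b,.123],o,rate=.1); q=manip.get_position();print(q,manip.get_contact_force())
manip.command_gripper(0,40); print(manip.get_time(),manip.get_width(),manip.get_position(),manip.get_contact_force(),manip.get_torque())
E
```

```text
[276.8125 104.375 ] [ 0.5249 -0.337   0.14  ]
[ 0.5253 -0.3374  0.1235] [-0.3015 -0.05    0.0316]
20.1083 0.01902587571624233 [ 0.5252 -0.3372  0.1238] [-0.4347  0.3622  5.4437] [0.1024 0.0717 0.0176]
```

```bash
python3 - <<'E'
from h import *
from rig import manip
np.set_printoptions(precision=4,suppress=True)
a=np.deg2rad(67.3);o=down(a-np.pi/2)
p=manip.get_position()
manip.servo_line([p[0],p[1],.24],o,rate=.1); print(manip.get_time(),manip.get_position(),manip.get_contact_force(),manip.get_width())
c=manip.camera('side');cv2.imwrite('pics/s6.png',cv2.resize(c['image'][170:350,250:450,::-1],None,fx=3,fy=3,interpolation=cv2.INTER_CUBIC))
shot(manip,'w6')
E
```

```text
21.425 [ 0.5248 -0.337   0.2391] [-0.0835  0.0871 -0.1938] 0.019286190607511987
```

View pics/s6.png

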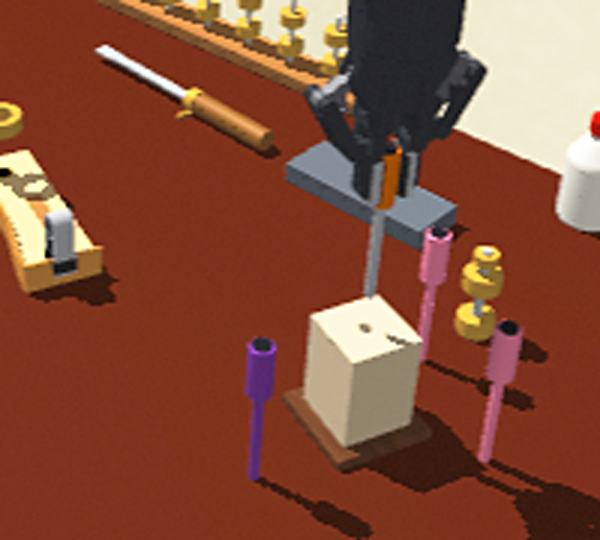

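View pics/w6.png

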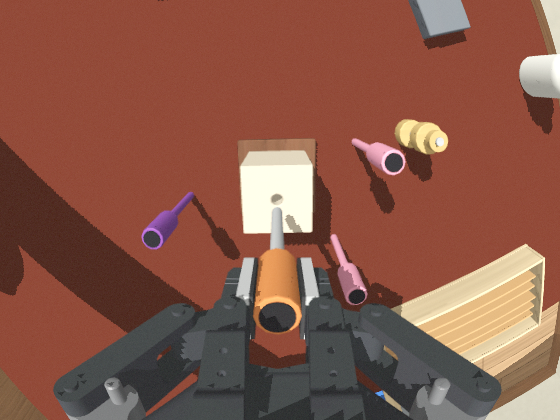

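The probe is held and clear of the stand. In the wrist view the tip is at (277,208) and the handle top at (278,316). I'll check tilt numerically.

```bash
python3 - <<'E'
from h import *
import pickle
np.set_printoptions(precision=4,suppress=True)
c,pose=pickle.load(open('w6.pkl','rb'))
s=pickle.load(open('d0.pkl','rb'))['side']
p=pose[0]; print(p)
for n,dz in [('top',.130-.1138),('shoulder',.085-.1138),('tip',-.1138)]:
    P=p+[0,0,dz]; print(n,P,'wrist',project(c,P,pose),'side crop',(project(s,P)-[250,170])*3)
im=c['image']
cv2.imwrite('pics/w6c.png',cv2.resize(im[190:340,220:340,::-1],None,fx=4.6,fy=4,interpolation=cv2.INTER_CUBIC)) if 0 else cv2.imwrite('pics/w6c.png',cv2.resize(im[195:340,215:340,::-1],None,fx=4,fy=4,interpolation=cv2.INTER_CUBIC))
E
```

```text
[ 0.5248 -0.337   0.2391]
top [ 0.5248 -0.337   0.2553] wrist [275.6113 316.1234] side crop [385.7746 148.2332]
shoulder [ 0.5248 -0.337   0.2103] wrist [276.0665 263.6295] side crop [379.4787 201.4163]
tip [ 0.5248 -0.337   0.1253] wrist [276.531  210.9089] side crop [368.3843 295.134 ]
```

View pics/w6c.png

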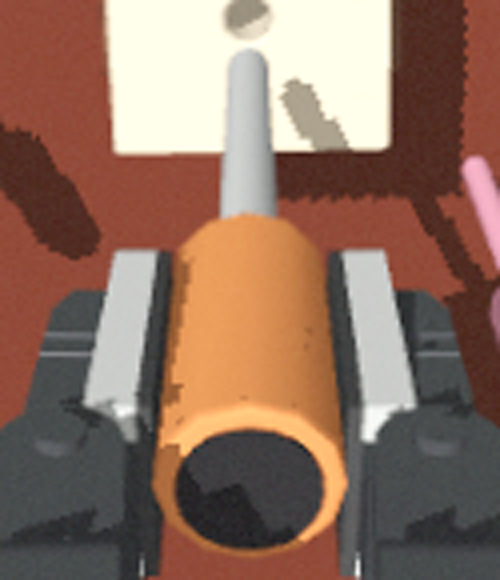

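The wrist and side projections agree with an upright probe centred at the TCP to about 0.5 mm. I'll carry it over the bush at full height.

```bash
python3 - <<'E'
from h import *
from rig import manip
np.set_printoptions(precision=4,suppress=True)
a=np.deg2rad(67.3);o=down(a-np.pi/2)
t=np.array([.5469,.1014])
manip.servo_line([*t,.24],o,rate=.15); manip.hold(.3); q=manip.get_position(); print(manip.get_time(),q,manip.get_ee_rot()-o)
c,pose=shot(manip,'w7')
for n,P in [('tip',q-[0,0,.1138]),('bush',np.r_[t,.086]),('dot',(.5476,.1008,.019))]: print(n,project(c,P,pose))
cv2.imwrite('pics/w7c.png',cv2.resize(c['image'][140:300,200:350,::-1],None,fx=3.75,fy=3.75,interpolation=cv2.INTER_CUBIC))
E
```

```text
24.9 [0.5469 0.1013 0.24  ] [ 0.0001 -0.0001 -0.0001]
tip [276.3074 210.8737]
bush [276.367  196.0436]
dot [277.297  178.9679]
```

View pics/w7c.png

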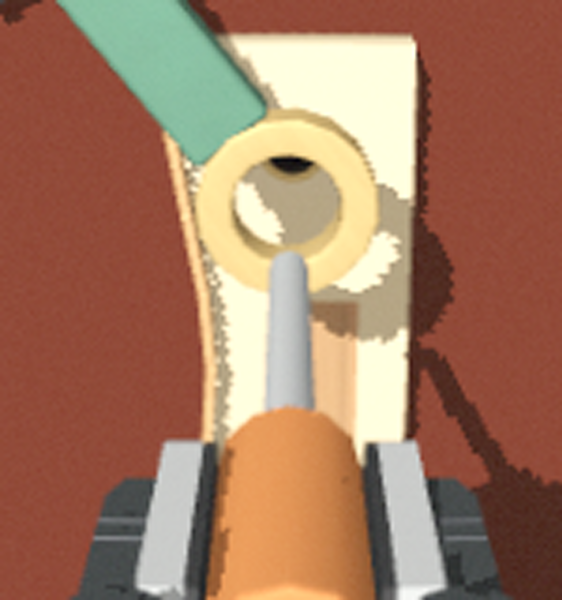

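Tip at crop (290,252), in line with the bore at column 287. The lateral errors are below 1 mm against 9 mm clearance, so I'll lower it.

```bash
python3 - <<'E'
from h import *
from rig import manip
np.set_printoptions(precision=4,suppress=True)
a=np.deg2rad(67.3);o=down(a-np.pi/2)
t=np.array([.5466,.1016])
manip.servo_line([*t,.1428],o,rate=.06); manip.hold(.3); q=manip.get_position(); print(manip.get_time(),q,manip.get_contact_force(),manip.get_width())
c,pose=shot(manip,'w8')
for n,P in [('tip',q-[0,0,.1138]),('stem@86',np.r_[q[:2],.086]),('bush',np.r_[t,.086])]: print(n,project(c,P,pose))
cv2.imwrite('pics/w8c.png',cv2.resize(c['image'][140:300,200:350,::-1],None,fx=3.75,fy=3.75,interpolation=cv2.INTER_CUBIC))
for n in('side','top'):
    d=manip.camera(n);x,y=project(d,np.r_[t,.07]).astype(int);print(n,x,y,[project(d,np.r_[q[:2],z]) for z in(.029,.07,.086,.114)])
    cv2.imwrite(f'pics/{n}8.png',cv2.resize(d['image'][y-50:y+50,x-60:x+60,::-1],None,fx=6,fy=6,interpolation=cv2.INTER_CUBIC))
E
```

```text
27.0167 [0.5467 0.1016 0.1429] [-0.1535  0.493  -0.1824] 0.018846436830195715
tip [276.2784 210.897 ]
stem@86 [276.0987 241.5208]
bush [275.9966 241.5866]
side 249 212 [array([250.0683, 224.2611]), array([249.3766, 212.3525]), array([249.1005, 207.5985]), array([248.6086, 199.1297])]
top 252 224 [array([253.2894, 226.2789]), array([252.4997, 224.2768]), array([252.1793, 223.4646]), array([251.6012, 221.9992])]
```

View pics/w8c.png

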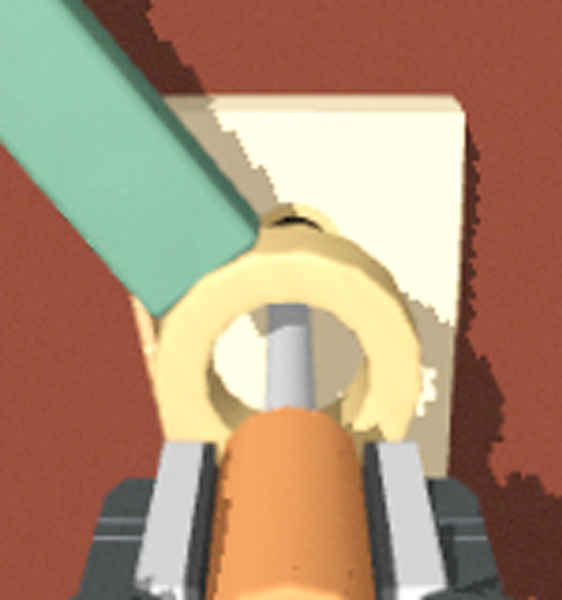

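View pics/side8.png

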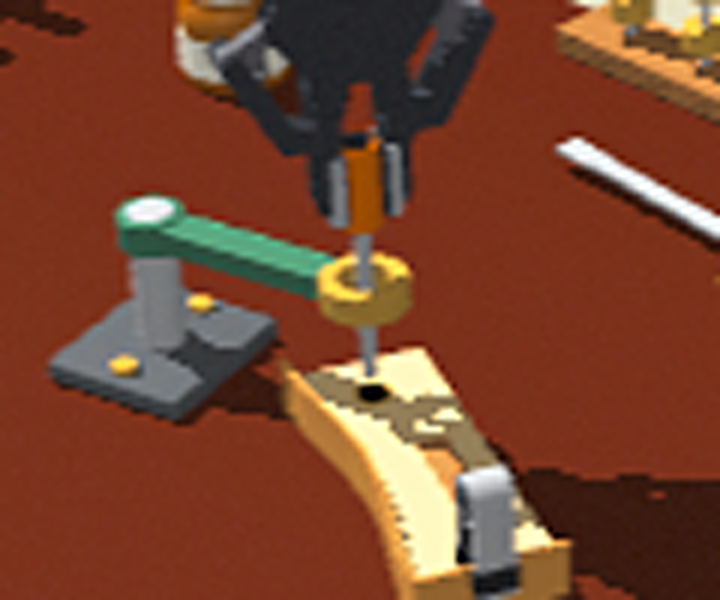

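View pics/top8.png

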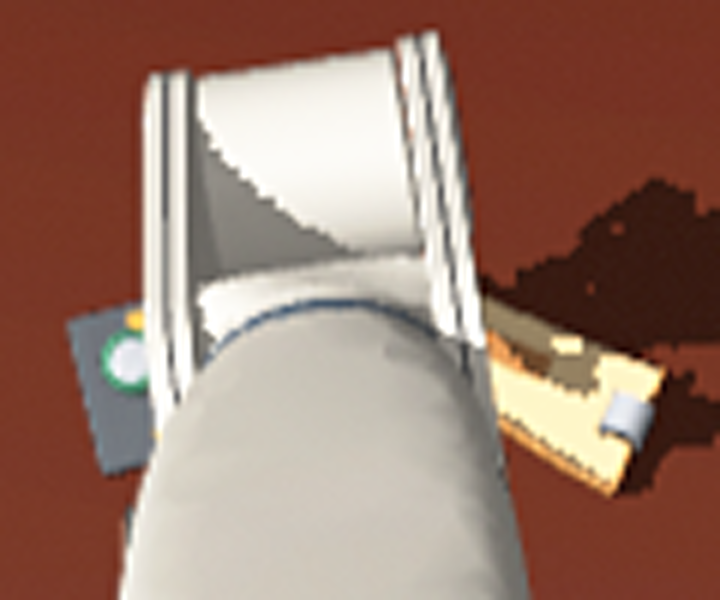

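```bash
python3 - <<'E'
from h import *
import pickle
np.set_printoptions(precision=2,suppress=True)
c,pose=pickle.load(open('w8.pkl','rb'));s=pickle.load(open('d0.pkl','rb'))['side']
u=np.array([np.cos(np.deg2rad(67.3)),np.sin(np.deg2rad(67.3))])
q=pose[0][:2]
for r in (.013,.022):
    print(r,[(project(c,[*(q+k*u*r),.086],pose)-[200,140])*3.75 for k in (1,-1)])
print('1mm row',(project(c,[*(q+u*.014),.086],pose)-project(c,[*(q+u*.013),.086],pose))*3.75)
v=np.array([np.cos(np.arctan2(.589,.6015)),np.sin(np.arctan2(.589,.6015))])
print('side bush far/near outer, ctr',[(project(s,[*(q+k*v*.022),.086])-[189,162])*6 for k in(1,-1,0)])
print('bottom near',(project(s,[*(q-v*.022),.07])-[189,162])*6,'dot',(project(s,[.5476,.1008,.019])-[189,162])*6)
E
```

```text
0.013 [array([285.27, 304.64]), array([285.47, 452.73])]
0.022 [array([285.21, 249.76]), array([285.54, 500.15])]
1mm row [-0.01 -6.01]
side bush far/near outer, ctr [array([363.66, 249.44]), array([357.46, 298.42]), array([360.6 , 273.59])]
bottom near [359.16 327.18] dot [369.95 390.53]
```

The wrist view puts the far bore rim at row 303 against 304.6 predicted, so the probe is centred to about 0.5 mm in both directions. The side view shows the tip just above the dot. Handing in.

```bash
python3 - <<'E'
from rig import manip
print(manip.get_time(),manip.get_position(),abs(manip.get_joint_vel()).max(),manip.get_contact_force(),manip.get_width())
manip.sign_off()
E
```

```text
27.1667 [0.54660719 0.1016168  0.14283317] 0.0025093030680221617 [ 1.13245602 -0.90466999  0.44377013] 0.019272727437605667
the job is handed in; nothing more can be done
```

I slid the mould flat under the bush by its clip, made two small trims to its position, and let go. I then lifted the orange-handled probe out of its stand, lowered it upright through the bush, and handed the job in at 27.2 s with it still gripped.

- **Dot under the bush:** the wrist view after the last trim puts the dot about 1.1 mm from the bush axis. My earlier dot-to-bush measurement disagreed by 1–2 mm about the error in y, so I stopped trimming there.
- **Probe in the bore:** wrist and side views agree it is centred to about 0.5 mm and upright, with 9 mm of clearance all round. From the arm's height reading the tip is about 10 mm above the dot, and the side view agrees.
- **Contact and grip:** contact force readings were about 1.5 N or less, near the sensor's noise, so there was no sign of touching the bush or mould. The grip read 19 mm on the 20 mm handle, and the arm was still.
- **Other items:** I never reached for the gouge, slate stone, spool clamp or peg blank, but I did not measure their positions again at the end. The last top view was mostly blocked by the arm.

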